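Fill the density cup through the spring-gated hopper

TASK

For the bulk density test, scoop all four pieces of kibble out of the white pan and tip them into the clear hopper of the filling stand while its slide is shut, then lay the scoop back flat in the pan and let go of it. Then pull the slide out by its bow handle, against its spring, until the line across it meets the marks on the guide rails, so that all the kibble drops into the steel cup below, and finish still holding the slide there: do not let it go. Leave the cup in its seat and the other things on the bench where they are.

Things in the scene. Friction and masses are not known exactly. Their poses are not given: they have to be found in the camera images.
- pan: White open sample pan, fast on the worktop: 166 x 74 mm outside, 160 mm long inside, 68 mm wide inside at -x narrowing evenly from the middle to 59 mm at the +x end, 26 mm high, floor 3 mm thick. Origin: centre of its underside; +x along its length towards the end where the kibble lies, +z up. The scoop lies in its -x half, mouth towards +x, its handle reaching out over the -x end wall.
- scoop_handle (a point): Grip point inside the scoop's black level handle bar (16 mm wide, 14 mm high; it runs from 62 mm behind to 28 mm ahead of this point), 55 mm above the underside of the bowl. Axes: +x towards the scoop's open mouth, +z up with the bowl level. The bowl's back wall stands 52 mm ahead, the mouth's edge 112 mm ahead and 55 mm below.
- scoop_lip (a point): Middle of the front edge of the scoop's floor, at its underside; axes as for scoop_handle. The steel bowl: 60 mm long, 54 mm wide outside, flat floor 1.6 mm thick, side walls 23 mm high (lower in front, none in the foremost 12 mm), back wall 23 mm, front open. Whole scoop about 0.16 kg, most of it in the bowl.
- kibble_1_mid (a point): Centre of one of four equal pieces of brown kibble: a hard smooth lens, 13.8 mm across, 10 mm thick, 12 g, lying flat on the floor of the pan ahead of the scoop. It slides easily (friction about 0.3).
- kibble_2_mid (a point): Centre of one of four equal pieces of brown kibble: a hard smooth lens, 13.8 mm across, 10 mm thick, 12 g, lying flat on the floor of the pan ahead of the scoop. It slides easily (friction about 0.3).
- kibble_3_mid (a point): Centre of one of four equal pieces of brown kibble: a hard smooth lens, 13.8 mm across, 10 mm thick, 12 g, lying flat on the floor of the pan ahead of the scoop. It slides easily (friction about 0.3).
- kibble_4_mid (a point): Centre of one of four equal pieces of brown kibble: a hard smooth lens, 13.8 mm across, 10 mm thick, 12 g, lying flat on the floor of the pan ahead of the scoop. It slides easily (friction about 0.3).
- hopper_mouth (a point): Centre of the rim of the filling stand's clear funnel-shaped hopper, 182 mm above the worktop; rim 109 mm across inside, 114 mm outside; it narrows to a round throat of 38 mm, 70 to 82 mm below, which the slide closes. The stand (base 200 x 140 mm) is fast. Axes of the stand: -x the way the slide pulls out (roughly towards the robot), +z up.
- gate_handle (a point): Middle of the slide's bow handle: a round steel bar 11 mm thick, straight for 52 mm along the stand's y, on two posts; centre line 135 mm above the worktop, 132 mm in front (-x of the stand) of the hopper's axis when shut. A crosspiece lies below it, top 101 mm above the worktop. Axes as for hopper_mouth; it moves along -x with the slide.
- gate (a joint): Travel of the slide in m: 0 shut, grows as it is pulled out along the stand's -x, stop at 0.060. At 0.044 the black line across the slide meets the black marks on the two guide rails and the slide's 40 mm square hole stands right under the throat. A spring draws it shut: about 4.5 N when shut, 8.5 N at the mark.
- cup_floor (a point): Centre of the inner floor of the steel cup (58 mm across the rim, 50 mm high, loose) that stands in a low ring on the stand's base under the hopper.
- timer: Bystander: white bench timer, 64 x 68 x 21 mm, origin at the centre of its underside.
- specimen_jar: Bystander: specimen cup with yellow screw lid, 65 mm across, 74 mm high, origin at the centre of its underside.
- tweezers: Bystander: steel forceps lying flat, 128 x 16 x 10 mm, origin at the centre of its underside.
Not all that is in view belongs to the job. Of the things that look like the pan, the larger one is meant.

How it is judged:
On the way, in this order (a step that is already met when the one before it is completed fails the run):
1. all four pieces lie in the hopper above the shut slide (horizontal distance between each of kibble_1_mid, kibble_2_mid, kibble_3_mid, kibble_4_mid and hopper_mouth below 0.052 m and z of kibble_1_mid in the frame of hopper_mouth between -0.09 and -0.004 m and z of kibble_2_mid in the frame of hopper_mouth between -0.09 and -0.004 m and z of kibble_3_mid in the frame of hopper_mouth between -0.09 and -0.004 m and z of kibble_4_mid in the frame of hopper_mouth between -0.09 and -0.004 m and value of joint gate below 0.008 m), for 0.2 s.
2. the scoop lies back in the pan, let go, with the kibble still in the hopper (x of scoop_lip in the frame of pan between -0.035 and 0.085 m and y of scoop_lip in the frame of pan between -0.03 and 0.03 m and height (world z) of scoop_lip below 0.018 m and angle between scoop_lip's own z axis and vertical below 0.3 rad and contact force between the fingers and scoop below 0.1 N and linear speed of scoop below 0.02 m/s and horizontal distance between each of kibble_1_mid, kibble_2_mid, kibble_3_mid, kibble_4_mid and hopper_mouth below 0.052 m and z of kibble_1_mid in the frame of hopper_mouth between -0.09 and -0.004 m and z of kibble_2_mid in the frame of hopper_mouth between -0.09 and -0.004 m and z of kibble_3_mid in the frame of hopper_mouth between -0.09 and -0.004 m and z of kibble_4_mid in the frame of hopper_mouth between -0.09 and -0.004 m), for 0.2 s.
At the end, for the whole second after the job is handed in: All four pieces of kibble lie inside the cup; the cup stands upright in its seat (moved less than 10 mm); the scoop lies level in the pan, not touched; the slide is held still at the mark by the gripper (travel 44 mm, give or take 5 mm; the fingers press on the slide with more than 3 N) (horizontal distance between each of kibble_1_mid, kibble_2_mid, kibble_3_mid, kibble_4_mid and cup_floor below 0.027 m and z of kibble_1_mid in the frame of cup_floor between -0.002 and 0.047 m and z of kibble_2_mid in the frame of cup_floor between -0.002 and 0.047 m and z of kibble_3_mid in the frame of cup_floor between -0.002 and 0.047 m and z of kibble_4_mid in the frame of cup_floor between -0.002 and 0.047 m and distance of cup_floor from where it was at the start of the episode below 0.01 m and angle between cup_floor's own z axis and vertical below 0.15 rad and x of scoop_lip in the frame of pan between -0.035 and 0.085 m and y of scoop_lip in the frame of pan between -0.03 and 0.03 m and height (world z) of scoop_lip below 0.018 m and angle between scoop_lip's own z axis and vertical below 0.3 rad and contact force between the fingers and scoop below 0.1 N and linear speed of scoop below 0.02 m/s and value of joint gate between 0.039 and 0.049 m and velocity of joint gate between -0.01 and 0.01 m/s and contact force between the fingers and gate above 3 N); the arm keeps its last pose, push and grip.
It fails at once if a bystander is pushed more than 20 mm or the specimen cup is knocked over (distance of any of timer, specimen_jar, tweezers from where it was at the start of the episode above 0.02 m or angle between specimen_jar's own z axis and vertical above 0.5 rad).
It fails at once if the cup is pushed out of its seat (distance of cup_floor from where it was at the start of the episode above 0.015 m).
It also fails if it takes over 72 s, if anything falls off the work surface, if the arm or the gripper's body presses on something with over 40 N, if the wrist force passes 120 N, or if a joint passes its speed limit or range.

ROBOT

A 6-joint arm with a two-finger parallel gripper is mounted at the origin on a cart in front of the work surface, level with it; the furniture and walls round the work are solid. World frame = base frame: x ahead of the robot, y to its left, z up, the work surface at z = 0. Lengths are in m, angles in rad, forces in N, time in s.
With the tool pointing down it reaches from about 0.375 to 0.825 m from the base axis. Payload 5.5 kg.
Tool frame: the origin (TCP) lies on the mounting face of the last link; the fingertips stand 173 mm ahead of it and the grasp point (between the pads) lies 155 mm ahead of it; z points along the fingers, y is the direction in which the jaws open and shut (so a half turn about z gives the same grasp; the last joint's range is limited). The gripper opens to 85 mm and grips with 20 to 120 N. Pads are 22 mm wide; open, the fingers measure 114 mm over their backs; the gripper's body (76 mm by 85 mm) begins 54 mm behind the grasp point. The pads swing forward as they close: fully open they stand 13 mm farther back than shut.
Start: joints at [1.309, 0.314, -0.047, 1.21, 0, 1.571], TCP at [0.155, 0.58, 0.405] pointing down, gripper open.
Joint ranges: [-2.67, 2.67], [-0.69, 1.73], [-1.03, 1.25], [-2.08, 2.16], [-1.42, 1.45], [-3.14, 3.14]. Speed limits (rad/s): [2.39, 2.39, 3.01, 3.14, 3.14, 3.14].

INTERFACE

Orientations are given as a unit quaternion [x, y, z, w].
In Python, from rig import bot gives the robot as it stands.
- The arm moves only by the shell command python3 -m crank 'ROWS' [FORCE]. ROWS is text: rows parted by semicolons, each of 5 numbers parted by spaces: the shift along the tool's x, y, z in units of 40 cm (1.0 is 40 cm), then the turn about the tool's z in units of pi rad (1.0 is pi rad), then the opening, from 0 (shut) to 1 (fully open). A call has 1 to 12 rows; each row shifts and turns the commanded pose from where the row before left it, along the tool's axes as they then stand; what a row does not reach is not made up. A row lasts 1/10 s, in which the tool goes at most 50 mm and 8.59 degrees, less where a joint would pass 70% of its speed; a pose out of reach is approached as far as the arm can. A call with a number of a shift or a turn outside -1 to 1 is refused whole. A call with a gripper value outside its range is refused whole. The fingers move at their own pace and stop on an object; FORCE is the grip in N (left out, the last holds). Time passes only in rows, so rows that do not move let the fingers close. It gives the time, the measured TCP pose, the force and the opening at its end, in the units of the state.
- bot.read_state(): the state, without advancing time (a new reading comes with each control period).
- bot.snapshot(name): name is "scene" or "top"; returns the picture (384x512x3 uint8, red, green, blue); there is no depth.
- bot.camera_info(name): a dict with "fx", "fy", "cx", "cy" (pixels), "world_from_camera" (4x4, takes a point from camera to world coordinates). Camera axes: x right, y down, z forward; pixel columns grow to the right and rows downward; lengths in m; the calibration is good to about 2 mm. A picture is of the moment at which its call begins. camera_info takes no time and is no camera call.
- bot.finish_job(): hands the job in, once; it reports no verdict.
The state is a dict: "clock": time; "qpos": joint angles; "joint_velocities": joint speeds; "effort": joint torques, N m; "ee_pos": TCP position; "tcp_rot": TCP orientation; "contact_force": force on the tool from outside, world axes, zero at the start; "moment": the same for the moment, N m; "finger_gap": opening from 0.0 (shut) to 1.0 (fully open).
Only numpy, scipy, OpenCV 4.12 (cv2) and the standard library are available. Lean on these libraries where they do the work, as an engineer would, in place of code of your own. Each camera call takes 0.05 s, during which the arm holds its last target. There are 200 camera calls.

## Working session

There is one attempt and no reset: what is moved stays moved. The work goes in short steps, Python scripts to look and compute and a shell command to move; the robot and the scene stay as the last step left them, time stands still between calls to the robot, and variables do not carry over. Pictures are saved under pics/ and viewed, about 8 in all and at most 12, crops included, and the job is handed in when it is done.

```bash
ls; mkdir -p pics; python3 - <<'E'
from rig import bot
import cv2
s=bot.read_state();print(s)
for n in("scene","top"):
    i=bot.camera_info(n);print(n,i)
    cv2.imwrite(f"pics/{n}0.png",cv2.resize(bot.snapshot(n)[...,::-1],(800,600),interpolation=cv2.INTER_CUBIC))
E
```

```text
pics
{'clock': 0.0, 'qpos': array([ 1.30898849e+00,  3.14232126e-01, -4.80389547e-02,  1.21020139e+00,
       -7.99172691e-06,  1.57079889e+00]), 'joint_velocities': array([-0.0020605 ,  0.0006821 ,  0.00070207,  0.00043004,  0.00033066,
       -0.00040751]), 'effort': array([-1.32527352e-03, -5.39587677e+01,  3.39748514e+01,  1.93412311e-02,
       -1.81289931e-05,  4.89040829e-06]), 'ee_pos': array([0.15522821, 0.57929513, 0.40384825]), 'tcp_rot': array([ 1.30531604e-01,  9.91443795e-01, -8.31421734e-04, -1.05430894e-04]), 'contact_force': array([ 0.1800738 , -0.62766213, -0.05666005]), 'moment': array([-9.90776593e-05, -8.84249493e-04, -1.72971755e-02]), 'finger_gap': 1.003886953065294}
scene {'fx': 403.5636305533616, 'fy': 403.5636305533616, 'cx': 249.51008524875024, 'cy': 198.81233011504307, 'world_from_camera': array([[ 0.8654816 , -0.27236255,  0.42042864,  0.06514897],
       [-0.5004568 , -0.43322805,  0.74957085, -0.83005377],
       [-0.02201355, -0.85914614, -0.5112566 ,  0.67108112],
       [ 0.        ,  0.        ,  0.        ,  1.        ]])}
top {'fx': 380.8085851451388, 'fy': 380.8085851451388, 'cx': 255.16044369303677, 'cy': 197.77113677266007, 'world_from_camera': array([[ 0.02034569, -0.98745539,  0.15658197,  0.32585371],
       [-0.99977415, -0.02105607, -0.00287922, -0.04563349],
       [ 0.0061401 , -0.15648803, -0.98766077,  1.35321207],
       [ 0.        ,  0.        ,  0.        ,  1.        ]])}
```

View pics/scene0.png

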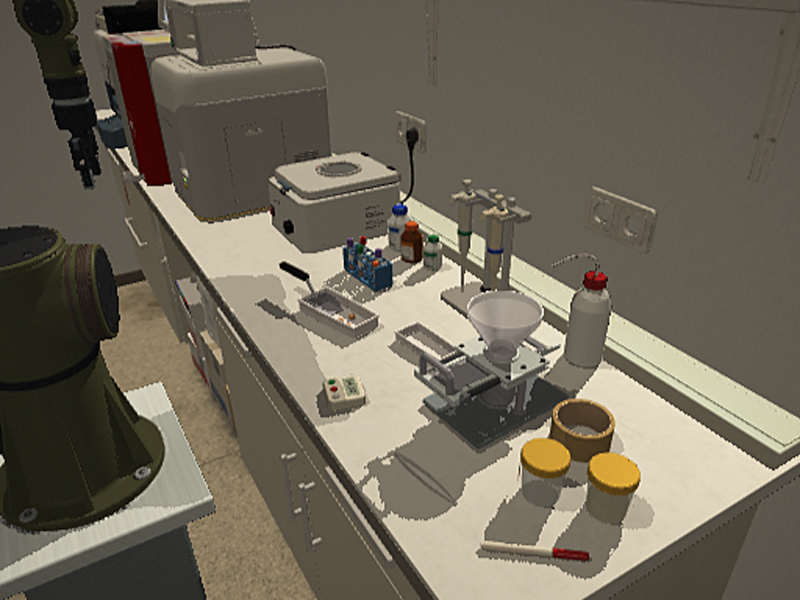

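View pics/top0.png

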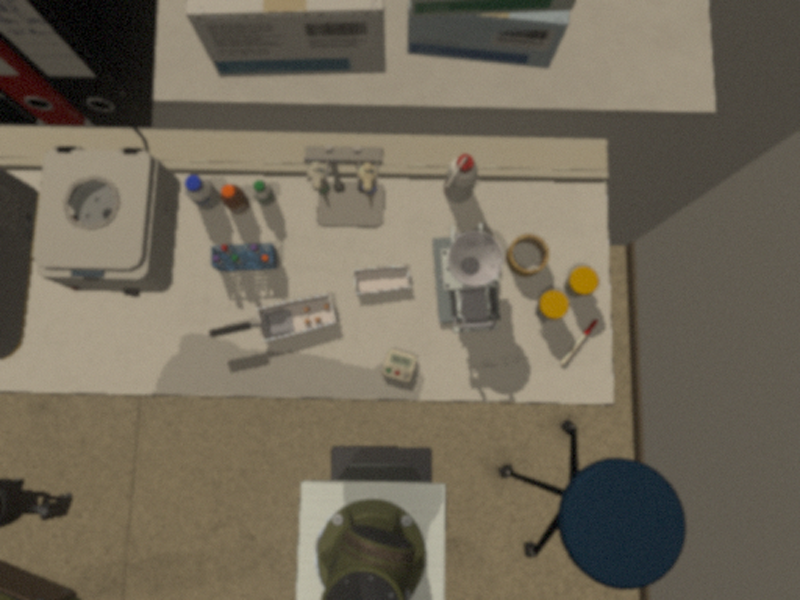

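Scene: the pan is at about (338,312), the scoop's black handle at (295,271), the stand at (500,350), timer at (344,393). Top: the pan is at (300,317), handle at (232,328), hopper at (474,255). I'll enlarge both.

```bash
python3 - <<'E'
from rig import bot
import cv2,numpy as np
a=bot.snapshot("top")[...,::-1];b=bot.snapshot("scene")[...,::-1]
# top crop cols 125..325 rows 135..245 x4 ; 
t=cv2.resize(a[135:245,125:325],None,fx=4,fy=4,interpolation=cv2.INTER_CUBIC);cv2.imwrite("pics/tc.png",t)
s=cv2.resize(b[160:285,170:370],None,fx=4,fy=4,interpolation=cv2.INTER_CUBIC);cv2.imwrite("pics/sc.png",s)
E
```

```text
(no output)
```

View pics/tc.png

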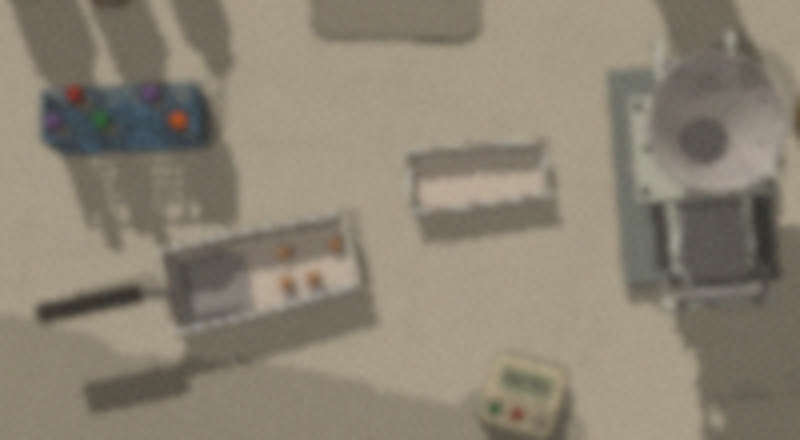

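View pics/sc.png

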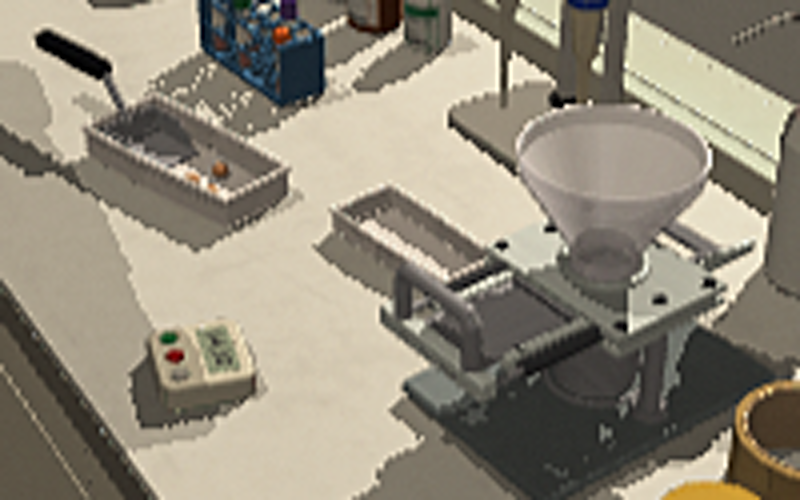

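Top crop: handle (38,313)–(145,292), pan rim corners (165,247),(350,213),(370,285),(180,330), kibble (285,252),(335,243),(288,283),(315,280), hopper rim centre about (718,121), gate bar (678,297)–(768,290). Scene crop: handle (40,38)–(108,72), hopper rim centre about (614,153), bow bar (402,268)–(476,328), pan rim corners (88,128),(150,98),(289,172),(232,204).

```bash
cat > h.py <<'E'
from rig import bot
import numpy as np
O={"top":(125,135),"scene":(170,160)}
def ray(n,uv,crop=True):
    i=bot.camera_info(n);u,v=uv
    if crop: u,v=O[n][0]+(u+.5)/4-.5,O[n][1]+(v+.5)/4-.5
    T=i["world_from_camera"];d=T[:3,:3]@[(u-i["cx"])/i["fx"],(v-i["cy"])/i["fy"],1]
    return T[:3,3],d/np.linalg.norm(d)
def atz(n,uv,z,**k):
    c,d=ray(n,uv,**k);return (c+d*(z-c[2])/d[2]).round(4)
def tri(a,b,**k):
    (c1,d1),(c2,d2)=ray("top",a,**k),ray("scene",b,**k)
    t=np.linalg.lstsq(np.c_[d1,-d2],c2-c1,rcond=None)[0]
    p,q=c1+d1*t[0],c2+d2*t[1];return ((p+q)/2).round(4),round(float(np.linalg.norm(p-q)),4)
E
python3 - <<'E'
from h import *
T,S="top","scene"
print("handle",tri((38,313),(40,38)),tri((145,292),(108,72)))
print("handle z.065",atz(T,(38,313),.062),atz(T,(145,292),.062),"scene",atz(S,(40,38),.062),atz(S,(108,72),.062))
for a,b in zip([(165,247),(350,213),(370,285),(180,330)],[(150,98),(289,172),(232,204),(88,128)]):
    print("pan",tri(a,b),atz(T,a,.026),atz(S,b,.026))
for k in [(285,252),(335,243),(288,283),(315,280)]:print("kib",atz(T,k,.01))
print("hop",tri((718,121),(614,153)),atz(T,(718,121),.182),atz(S,(614,153),.182))
print("bar",tri((678,297),(402,268)),tri((768,290),(476,328)),atz(T,(678,297),.14),atz(T,(768,290),.14),atz(S,(402,268),.14),atz(S,(476,328),.14))
E
```

```text
handle (array([0.4674, 0.363 , 0.0601]), 0.0054) (array([0.4888, 0.2721, 0.0615]), 0.0019)
handle z.065 [0.4697 0.3616 0.062 ] [0.4896 0.2717 0.062 ] scene [0.4636 0.3602 0.062 ] [0.4876 0.2716 0.062 ]
pan (array([0.5276, 0.2667, 0.0296]), 0.0135) [0.5345 0.2653 0.026 ] [0.5236 0.2745 0.026 ]
pan (array([0.5654, 0.1044, 0.0283]), 0.0058) [0.5685 0.1036 0.026 ] [0.5642 0.1084 0.026 ]
pan (array([0.5031, 0.0834, 0.031 ]), 0.0017) [0.5046 0.0836 0.026 ] [0.5057 0.0908 0.026 ]
pan (array([0.459 , 0.2479, 0.03  ]), 0.0043) [0.4614 0.2481 0.026 ] [0.4593 0.2552 0.026 ]
kib [0.5348 0.162  0.01  ]
kib [0.5439 0.1177 0.01  ]
kib [0.507 0.158 0.01 ]
kib [0.5102 0.1342 0.01  ]
hop (array([ 0.6191, -0.201 ,  0.1812]), 0.0025) [ 0.6201 -0.2016  0.182 ] [ 0.6168 -0.2018  0.182 ]
bar (array([ 0.4856, -0.1758,  0.1323]), 0.0004) (array([ 0.4908, -0.2475,  0.1329]), 0.0048) [ 0.4848 -0.1751  0.14  ] [ 0.492  -0.2474  0.14  ] [ 0.4794 -0.1851  0.14  ] [ 0.4828 -0.2545  0.14  ]
```

```bash
cat >> h.py <<'E'
from scipy.spatial.transform import Rotation as R
def plan(p,yaw=None):
    """grasp point target p (world), yaw of tool x in deg -> turn and shift in tool units AFTER the turn"""
    s=bot.read_state();r=R.from_quat(s["tcp_rot"]);x=r.as_matrix()[:,0]
    cur=np.degrees(np.arctan2(x[1],x[0]))
    t=0 if yaw is None else -((yaw-cur+180)%360-180)
    r2=r*R.from_euler("z",t,degrees=True)
    d=r2.inv().apply(np.array(p)-(s["ee_pos"]+r2.apply([0,0,.155])))
    print("t",s["clock"],"grasp",(s["ee_pos"]+r.apply([0,0,.155])).round(4),"yaw",cur.round(2),"turn",round(t/180,4),"shift",(d/.4).round(4),"gap",round(s["finger_gap"],3),"F",s["contact_force"].round(2),"M",s["moment"].round(2))
E
python3 - <<'E'
from h import *
u=np.array([.228,-.974,0]);g=np.array([.481,.3006,.058])
plan(g-.02*u+[0,0,.1],103.2)
E
python3 -m crank '0 0 0 .043 1;0 0 0 .043 1;0 0 0 .043 1;0 0 0 .043 1;0 0 0 .043 1;0 0 0 .043 1;0 0 0 .043 1;0 0 0 .043 1'
python3 - <<'E'
from h import *
u=np.array([.228,-.974,0]);g=np.array([.481,.3006,.058])
plan(g-.02*u+[0,0,.1],103.2)
E
```

```text
t 0.2 grasp [0.1552 0.5792 0.2491] yaw 165.0 turn 0.3433 shift [-0.814   0.6341  0.2283] gap 0.995 F [ 0.34 -0.32  1.29] M [-0.03  0.01  0.07]
clock: 1.0
ee_pos: [0.1553, 0.5795, 0.4044]
tcp_rot: [0.624, 0.781, -0.0, 0.0]
contact_force: [-0.7, 0.3, 0.5]
finger_gap: 0.998
t 1.0 grasp [0.1552 0.5794 0.2494] yaw 102.76 turn -0.0024 shift [-0.8143  0.6338  0.2288] gap 0.998 F [-0.71  0.3   0.45] M [-0.   -0.02 -0.02]
```

```bash
python3 -m crank '-.0814 .0634 0 0 1;-.0814 .0634 0 0 1;-.0814 .0634 0 0 1;-.0814 .0634 .02 0 1;-.0814 .0634 .03 0 1;-.0814 .0634 .03 0 1;-.0814 .0634 .03 0 1;-.0814 .0634 .03 0 1;-.0814 .0634 .03 0 1;-.0814 .0634 .03 0 1;0 0 .028 0 1;0 0 0 0 1'
python3 - <<'E'
from h import *
import cv2
u=np.array([.228,-.974,0]);g=np.array([.481,.3006,.058])
plan(g-.02*u,103.2)
a=bot.snapshot("top")[...,::-1];b=bot.snapshot("scene")[...,::-1]
t=cv2.resize(a[175:225,125:225],None,fx=8,fy=6,interpolation=cv2.INTER_CUBIC)
s=cv2.resize(b[160:222,160:260],None,fx=8,fy=4.8,interpolation=cv2.INTER_CUBIC)
t=cv2.resize(a[175:225,125:225],(600,300),interpolation=cv2.INTER_CUBIC);s=cv2.resize(b[162:212,165:265],(600,300),interpolation=cv2.INTER_CUBIC)
cv2.imwrite("pics/c1.png",np.vstack([t,s]))
E
```

```text
clock: 2.2
ee_pos: [0.4758, 0.3186, 0.3116]
tcp_rot: [0.623, 0.782, -0.002, -0.001]
contact_force: [-0.9, -0.9, -1.2]
finger_gap: 1.004
t 2.2 grasp [0.4753 0.3184 0.1566] yaw 102.96 turn -0.0014 shift [0.0037 0.0045 0.2465] gap 1.004 F [-0.93 -0.85 -1.19] M [0.04 0.   0.  ]
```

View pics/c1.png

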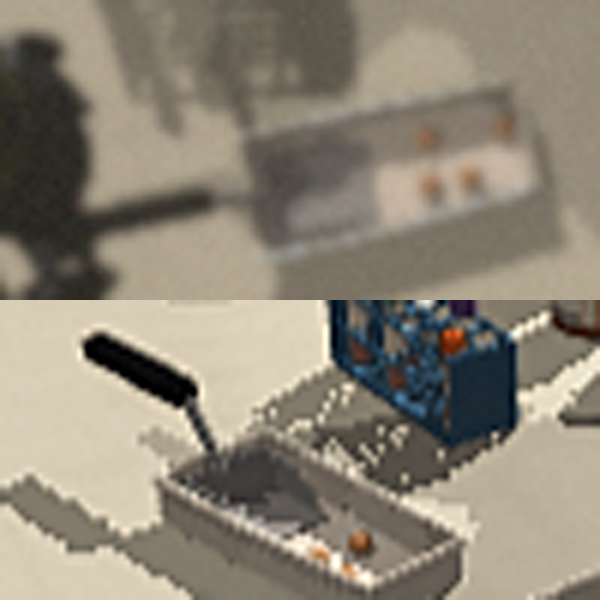

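The scoop's mouth edge is at (378,185) in the top crop and the handle (85,225)–(213,200) is parallel to the pan. The gripper straddles the handle, so I'll lower and close.

```bash
python3 -m crank '.002 .0025 .05 0 1;.002 .002 .06 0 1;0 0 .06 0 1;0 0 .05 0 1;0 0 .0265 0 1;0 0 0 0 .2;0 0 0 0 .1;0 0 0 0 0;0 0 0 0 0;0 0 0 0 0;0 0 0 0 0' 40
python3 - <<'E'
from h import *
plan([.4764,.3201,.058],103.2)
E
```

```text
clock: 3.4
ee_pos: [0.4777, 0.322, 0.2156]
tcp_rot: [0.622, 0.783, 0.001, 0.0]
contact_force: [-1.2, 0.1, 3.2]
finger_gap: 0.175
t 3.4 grasp [0.4778 0.3221 0.0606] yaw 103.08 turn -0.0007 shift [-0.0042 -0.0046  0.0065] gap 0.175 F [-1.16  0.14  3.22] M [ 0.08  0.13 -0.01]
```

```bash
python3 -m crank '0 0 0 0 0;-.02 0 0 0 0;-.025 0 0 0 0;-.025 0 0 0 0;-.025 0 0 0 0;-.025 0 0 0 0;-.025 0 0 0 0;0 0 0 0 0' 90
python3 - <<'E'
from h import *
import cv2
plan([.4764,.3201,.058],103.2)
a=bot.snapshot("top")[...,::-1];b=bot.snapshot("scene")[...,::-1]
t=cv2.resize(a[175:225,125:225],(600,300),interpolation=cv2.INTER_CUBIC);s=cv2.resize(b[162:212,165:265],(600,300),interpolation=cv2.INTER_CUBIC)
cv2.imwrite("pics/c2.png",np.vstack([t,s]))
E
```

```text
clock: 4.2
ee_pos: [0.4913, 0.2648, 0.2156]
tcp_rot: [0.622, 0.783, 0.001, 0.0]
contact_force: [1.5, 1.4, 2.9]
finger_gap: 0.166
t 4.2 grasp [0.4915 0.265  0.0606] yaw 103.03 turn -0.0009 shift [ 0.1428 -0.0053  0.0067] gap 0.166 F [1.55 1.35 2.87] M [ 0.01 -0.25  0.11]
```

View pics/c2.png

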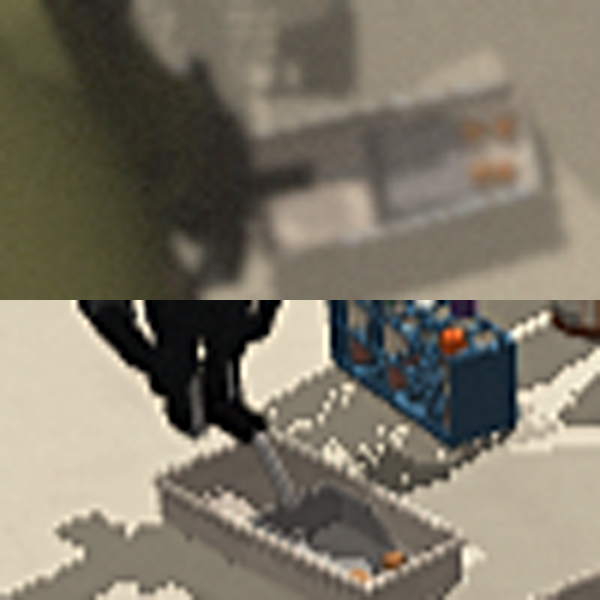

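Kibble is at (473,130),(505,127),(482,172),(505,172), collected at the mouth, and the scoop is centred between the walls. I'll continue to the end wall.

```bash
python3 -m crank '-.015 0 0 0 0;-.015 0 0 0 0;-.015 0 0 0 0;-.015 0 0 0 0;-.01 0 0 0 0;0 0 0 0 0'
python3 - <<'E'
from h import *
plan([.4764,.3201,.058],103.2)
E
python3 -m crank '-.0075 0 0 0 0;-.0075 0 0 0 0;0 0 0 0 0'
python3 - <<'E'
from h import *
plan([.4764,.3201,.058],103.2)
E
```

```text
clock: 4.9
ee_pos: [0.4974, 0.2398, 0.216]
tcp_rot: [0.621, 0.783, 0.003, -0.002]
contact_force: [-1.1, 7.8, 7.2]
finger_gap: 0.163
t 4.9 grasp [0.4975 0.2408 0.061 ] yaw 103.16 turn -0.0002 shift [ 0.2051 -0.0062  0.0087] gap 0.163 F [-1.1   7.8   7.16] M [1.53 0.32 0.08]
clock: 5.2
ee_pos: [0.4989, 0.2336, 0.2159]
tcp_rot: [0.621, 0.783, 0.002, -0.001]
contact_force: [0.3, 6.2, 6.0]
finger_gap: 0.163
t 5.2 grasp [0.4992 0.2343 0.0609] yaw 103.16 turn -0.0002 shift [ 0.2219 -0.0065  0.008 ] gap 0.163 F [0.33 6.18 6.01] M [ 1.02 -0.06  0.16]
```

```bash
python3 -m crank '-.0075 0 0 0 0;-.0075 0 0 0 0;0 0 0 0 0'
python3 - <<'E'
from h import *
import cv2
plan([.4764,.3201,.058],103.2)
a=bot.snapshot("top")[...,::-1];b=bot.snapshot("scene")[...,::-1]
t=cv2.resize(a[175:225,145:225],(640,400)[:1]+(300,),interpolation=cv2.INTER_CUBIC) if 0 else cv2.resize(a[178:212,165:233],(600,300),interpolation=cv2.INTER_CUBIC);s=cv2.resize(b[182:216,180:248],(600,300),interpolation=cv2.INTER_CUBIC)
cv2.imwrite("pics/c3.png",np.vstack([t,s]))
E
```

```text
clock: 5.5
ee_pos: [0.4999, 0.2297, 0.2163]
tcp_rot: [0.621, 0.784, 0.004, -0.003]
contact_force: [-3.5, 14.9, 7.7]
finger_gap: 0.166
t 5.5 grasp [0.4998 0.2314 0.0613] yaw 103.25 turn 0.0003 shift [ 0.2292 -0.0065  0.0107] gap 0.166 F [-3.48 14.88  7.72] M [2.98 0.72 0.18]
```

View pics/c3.png

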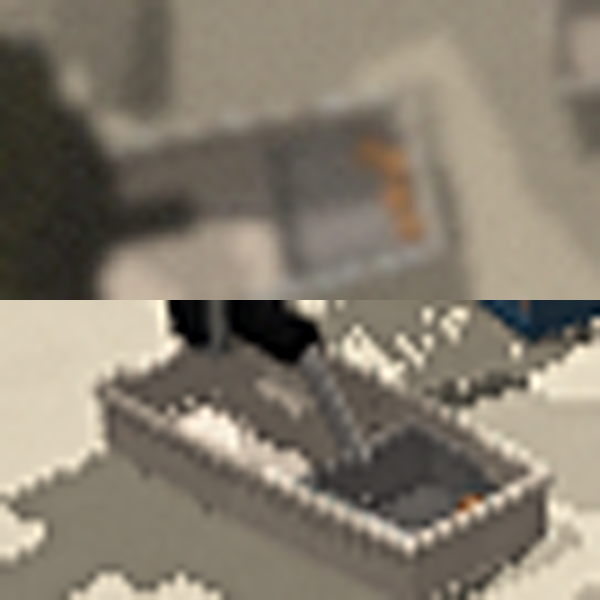

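Three pieces lie in a row at the wall, around (405,225), (395,190) and (380,150), and one behind. The lip is at the end wall. I'll relieve the push and lift gently.

```bash
python3 -m crank '.006 0 -.002 0 0;0 0 -.01 0 0;0 0 -.02 0 0;0 0 -.03 0 0;0 0 -.04 0 0;0 0 -.04 0 0;0 0 -.03 0 0;0 0 -.015 0 0;0 0 0 0 0'
python3 - <<'E'
from h import *
import cv2
plan([.4764,.3201,.058],103.2)
a=bot.snapshot("top")[...,::-1];b=bot.snapshot("scene")[...,::-1]
t=cv2.resize(a[178:212,165:233],(600,300),interpolation=cv2.INTER_CUBIC);s=cv2.resize(b[152:216,160:250],(600,427),interpolation=cv2.INTER_CUBIC)[:300]
s=cv2.resize(b[156:212,170:262],(480,292),interpolation=cv2.INTER_CUBIC);s=cv2.copyMakeBorder(s,0,8,0,120,cv2.BORDER_CONSTANT)
cv2.imwrite("pics/c4.png",np.vstack([t,s]))
E
```

```text
clock: 6.5
ee_pos: [0.4991, 0.2285, 0.2903]
tcp_rot: [0.622, 0.783, 0.0, 0.0]
contact_force: [-0.3, 0.1, -2.3]
finger_gap: 0.168
t 6.5 grasp [0.4992 0.2285 0.1353] yaw 103.05 turn -0.0008 shift [ 0.2361 -0.0033  0.1931] gap 0.168 F [-0.33  0.1  -2.31] M [0.16 0.06 0.01]
```

View pics/c4.png

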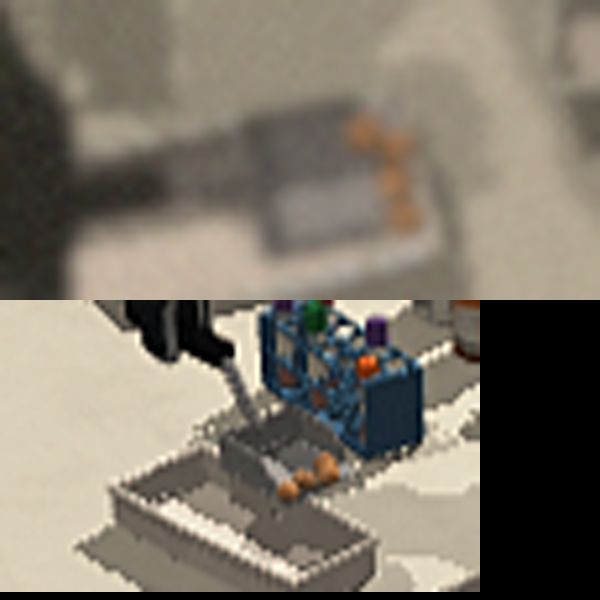

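All four pieces are in the bowl: top crop (362,130),(395,145),(395,183),(405,215). The scoop is level. I'll raise it, then carry it gently to the hopper.

```bash
python3 -m crank '0 0 -.02 0 0;0 0 -.04 0 0;0 0 -.06 0 0;0 0 -.08 0 0;0 0 -.08 0 0;0 0 -.07 0 0;0 0 -.05 0 0;0 0 -.03 0 0;0 0 -.015 0 0;0 0 0 0 0'
python3 - <<'E'
from h import *
u=np.array([.226,-.974,0]);h=np.array([.6185,-.2015,.32])
plan(h-.09*u)
E
```

```text
clock: 7.6
ee_pos: [0.4991, 0.2287, 0.4677]
tcp_rot: [0.622, 0.783, 0.0, 0.0]
contact_force: [-0.6, 0.1, -1.6]
finger_gap: 0.169
t 7.6 grasp [0.4991 0.2287 0.3127] yaw 103.08 turn 0.0 shift [-0.8901  0.0474 -0.0182] gap 0.169 F [-0.57  0.12 -1.59] M [0.22 0.01 0.05]
```

```bash
python3 -m crank '-.03 .004 0 0 0;-.06 .004 -.009 0 0;-.09 .004 -.009 0 0;-.1 .004 0 0 0;-.1 .004 0 0 0;-.1 .004 0 0 0;-.1 .004 0 0 0;-.09 .004 0 0 0;-.07 .004 0 0 0;-.055 .004 0 0 0;-.04 .004 0 0 0;-.025 .003 0 0 0' && python3 -m crank '-.015 0 0 0 0;-.01 0 0 0 0;-.005 0 0 0 0;0 0 0 0 0'
python3 - <<'E'
from h import *
import cv2
u=np.array([.226,-.974,0]);h=np.array([.6185,-.2015,.32])
plan(h-.09*u)
a=bot.snapshot("top")[...,::-1];b=bot.snapshot("scene")[...,::-1]
t=cv2.resize(a[125:185,250:350],(500,300),interpolation=cv2.INTER_CUBIC);s=cv2.resize(b[130:220,245:395],(500,300),interpolation=cv2.INTER_CUBIC)
cv2.imwrite("pics/c5.png",np.vstack([t,s]))
E
```

```text
clock: 8.8
ee_pos: [0.5952, -0.1038, 0.4737]
tcp_rot: [0.622, 0.783, -0.001, -0.001]
contact_force: [0.4, -0.3, -2.6]
finger_gap: 0.167
clock: 9.2
ee_pos: [0.5979, -0.1135, 0.475]
tcp_rot: [0.622, 0.783, 0.0, 0.0]
contact_force: [0.2, -0.1, -3.0]
finger_gap: 0.168
t 9.2 grasp [ 0.5979 -0.1134  0.32  ] yaw 103.12 turn 0.0 shift [-0.0011  0.0005  0.    ] gap 0.168 F [ 0.2  -0.11 -3.03] M [0.22 0.04 0.04]
```

View pics/c5.png

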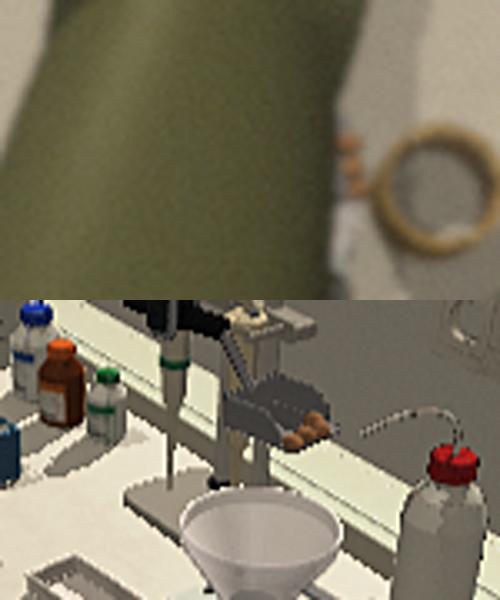

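Scene crop: the bowl is level above the hopper with four kibbles at its front edge, at (292,440),(305,432),(318,425). I'll check the lip's position, then loosen the grip so the heavy bowl can tip.

```bash
cat >> h.py <<'E'
import cv2
def orange(n,box):
    im=bot.snapshot(n);x0,y0,x1,y1=box;h=cv2.cvtColor(im,cv2.COLOR_RGB2HSV)[y0:y1,x0:x1]
    m=((h[...,0]<18)&(h[...,0]>6)&(h[...,1]>110)).astype(np.uint8)
    k=cv2.connectedComponentsWithStats(m);print(n,[(a[4],(c+[x0,y0]).round(1)) for a,c in zip(k[2][1:],k[3][1:])])
E
python3 - <<'E'
from h import *
print(atz("top",(320,156),.275,crop=False),atz("scene",(337,171),.275,crop=False))
orange("scene",(290,140,360,225))
E
python3 -m crank '0 0 0 0 0;0 0 0 0 0;0 0 0 0 0' 20
python3 - <<'E'
from h import *
orange("scene",(290,140,360,225));plan([.5979,-.1134,.32])
E
```

```text
[ 0.6243 -0.2356  0.275 ] [ 0.6086 -0.2483  0.275 ]
scene [(np.int32(80), array([336.8, 169.1]))]
clock: 9.65
ee_pos: [0.5979, -0.1137, 0.475]
tcp_rot: [0.622, 0.783, 0.0, 0.0]
contact_force: [0.1, -0.5, -1.7]
finger_gap: 0.168
scene [(np.int32(83), array([336.8, 169.2]))]
t 9.7 grasp [ 0.5979 -0.1138  0.32  ] yaw 103.09 turn 0.0 shift [ 0.0009  0.0002 -0.0001] gap 0.164 F [-0.24  0.85 -1.93] M [ 0.21  0.11 -0.03]
```

```bash
for g in .10 .13 .15; do case $g in .10) python3 -m crank '0 0 0 0 .10;0 0 0 0 .10' 20;; .13) python3 -m crank '0 0 0 0 .13;0 0 0 0 .13' 20;; .15) python3 -m crank '0 0 0 0 .15;0 0 0 0 .15' 20;; esac | grep gap; python3 -c '
from h import *
orange("scene",(290,140,360,225))'; done
```

```text
finger_gap: 0.163
scene [(np.int32(83), array([336.9, 169.3]))]
finger_gap: 0.161
scene [(np.int32(82), array([336.8, 169.2]))]
finger_gap: 0.166
scene [(np.int32(82), array([336.8, 169.2]))]
```

```bash
C='from h import *
orange("scene",(290,140,360,225))'
python3 -m crank '0 0 0 0 .158;0 0 0 0 .158' | grep gap; python3 -c "$C"
python3 -m crank '0 0 0 0 .163' | grep gap; python3 -c "$C"
```

```text
finger_gap: 0.169
scene [(np.int32(81), array([336.8, 169.2]))]
finger_gap: 0.168
scene [(np.int32(82), array([336.8, 169.2]))]
```

```bash
C='from h import *
orange("scene",(290,140,360,225))'
python3 -m crank '0 0 0 0 .167' | grep gap; python3 -c "$C"
```

```text
finger_gap: 0.17
scene [(np.int32(81), array([336.9, 169.2]))]
```

```bash
C='from h import *
orange("scene",(290,140,360,225))'
python3 -m crank '0 0 0 0 .171' | grep gap; python3 -c "$C"
python3 -m crank '0 0 0 0 .174' | grep gap; python3 -c "$C"
```

```text
finger_gap: 0.175
scene [(np.int32(82), array([336.8, 169.2]))]
finger_gap: 0.175
scene [(np.int32(85), array([336.9, 169.1]))]
```

```bash
C='from h import *
orange("scene",(290,140,360,225))'
python3 -m crank '0 0 0 0 .177' | grep gap; python3 -c "$C"
python3 -m crank '0 0 0 0 .18' | grep gap; python3 -c "$C"
```

```text
finger_gap: 0.179
scene [(np.int32(83), array([337. , 169.1]))]
finger_gap: 0.18
scene [(np.int32(83), array([336.8, 169.2]))]
```

```bash
C='from h import *
orange("scene",(290,140,360,225))'
python3 -m crank '0 0 0 0 .183' | grep gap; python3 -c "$C"
python3 -m crank '0 0 0 0 .186' | grep gap; python3 -c "$C"
```

```text
finger_gap: 0.185
scene [(np.int32(85), array([335.6, 171.9]))]
finger_gap: 0.188
scene [(np.int32(19), array([328. , 184.4])), (np.int32(56), array([325.9, 192.4]))]
```

It tips. I'll regrip right away and look.

```bash
python3 -m crank '0 0 0 0 0;0 0 0 0 0' 40
python3 - <<'E'
from h import *
plan([.5979,-.1134,.32]);orange("scene",(290,140,360,225))
b=bot.snapshot("scene")[...,::-1]
s=cv2.resize(b[130:220,245:365],(800,600),interpolation=cv2.INTER_CUBIC)
cv2.imwrite("pics/c6.png",s)
E
```

```text
clock: 12.1
ee_pos: [0.5979, -0.1139, 0.475]
tcp_rot: [0.622, 0.783, -0.0, 0.0]
contact_force: [-0.5, 0.0, -0.8]
finger_gap: 0.173
t 12.1 grasp [ 0.5979 -0.1139  0.32  ] yaw 103.08 turn 0.0 shift [ 0.0012  0.0003 -0.0001] gap 0.173 F [-0.49  0.02 -0.83] M [ 0.01  0.08 -0.03]
scene []
```

View pics/c6.png

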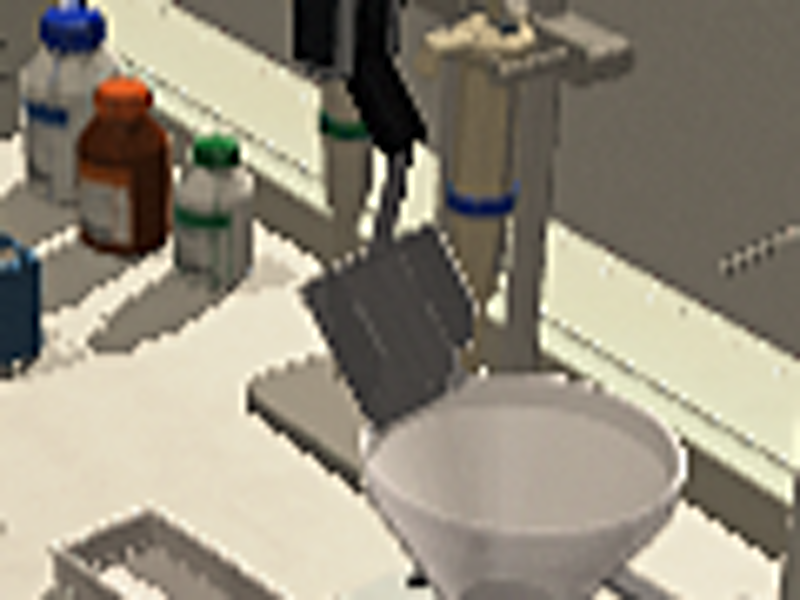

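The scoop hangs mouth-down at about (400,330), its mouth edge around (370,430)–(470,375). The kibbles were last seen at raw (326,192), inside the hopper. I'll estimate the pitch and lift.

```bash
python3 - <<'E'
from h import *
i=bot.camera_info("scene");T=np.linalg.inv(i["world_from_camera"])
def pr(p):
    c=T[:3,:3]@p+T[:3,3];return np.round([i["fx"]*c[0]/c[2]+i["cx"],i["fy"]*c[1]/c[2]+i["cy"]],1)
g=np.array([.5979,-.1139,.32]);u=np.array([.2267,-.974,0]);z=np.array([0,0,1])
for th in range(40,95,10):
    t=np.radians(th);f=lambda x,h:g+(x*np.cos(t)+h*np.sin(t))*u+(-x*np.sin(t)+h*np.cos(t))*z
    print(th,"lip",pr(f(.134,-.055)),"backbottom",pr(f(.074,-.055)),"handlefront",pr(f(.049,0)))
E
python3 -m crank '0 0 -.03 0 0;0 0 -.06 0 0;0 0 -.06 0 0;0 0 -.05 0 0;0 0 0 0 0' 40
```

```text
40 lip [316.2 190.7] backbottom [302.2 170.2] handlefront [308.7 149.8]
50 lip [308.4 190.9] backbottom [297.2 169. ] handlefront [306.5 151.5]
60 lip [300.6 189.4] backbottom [292.2 166.8] handlefront [304.1 152.6]
70 lip [293.  186.3] backbottom [287.5 163.6] handlefront [301.5 153. ]
80 lip [285.6 181.9] backbottom [283.1 159.7] handlefront [298.8 152.9]
90 lip [278.8 176.2] backbottom [279.2 155. ] handlefront [296.1 152.1]
clock: 12.7
ee_pos: [0.5981, -0.1139, 0.5589]
tcp_rot: [0.622, 0.783, 0.001, 0.003]
contact_force: [-0.1, -0.0, -1.1]
finger_gap: 0.177
```

```bash
python3 - <<'E'
from h import *
plan([.5134,.1729,.20],103.1)
E
python3 -m crank '.04 -.004 0 0 0;.08 -.004 0 0 0;.08 -.004 0 0 0;.08 -.004 0 0 0;.08 -.004 0 0 0;.08 -.004 0 0 0;.08 -.004 0 0 0;.08 -.004 0 0 0;.06 -.004 0 0 0;.04 0 0 0 0;.02 0 0 0 0;0 0 0 0 0'
python3 - <<'E'
from h import *
plan([.5134,.1729,.20],103.1)
im=bot.snapshot("top")[...,::-1];cv2.imwrite("pics/h.png",im);orange("top",(280,140,330,195));orange("top",(180,170,330,260));orange("scene",(290,180,370,250))
E
```

```text
t 12.7 grasp [ 0.599  -0.1141  0.4039] yaw 103.08 turn -0.0001 shift [ 0.7485 -0.0487  0.5076] gap 0.177 F [-0.1  -0.04 -1.07] M [ 0.01 -0.   -0.01]
clock: 13.9
ee_pos: [0.5184, 0.164, 0.5544]
tcp_rot: [0.621, 0.783, -0.0, -0.0]
contact_force: [0.1, 0.8, -2.2]
finger_gap: 0.179
t 13.9 grasp [0.5183 0.164  0.3994] yaw 103.15 turn 0.0003 shift [ 0.0246 -0.0066  0.4986] gap 0.179 F [ 0.1   0.77 -2.24] M [ 0.02 -0.04  0.04]
top [(np.int32(1), array([327., 160.])), (np.int32(1), array([303., 168.])), (np.int32(1), array([327., 169.])), (np.int32(3), array([303.3, 171.3]))]
top [(np.int32(1), array([303., 172.])), (np.int32(2), array([254. , 238.5]))]
scene []
```

```bash
python3 -m crank '.012 -.003 .05 0 0;.012 -.003 .09 0 0;0 0 .09 0 0;0 0 .09 0 0;0 0 .09 0 0;0 0 .06 0 0;0 0 .028 0 0;0 0 0 0 0'
python3 - <<'E'
from h import *
plan([.5134,.1729,.1436],103.1)
a=bot.snapshot("top")[...,::-1];b=bot.snapshot("scene")[...,::-1]
t=cv2.resize(a[140:195,270:345],(410,300),interpolation=cv2.INTER_CUBIC);t2=cv2.resize(a[178:212,175:221],(390,300),interpolation=cv2.INTER_CUBIC)
s=cv2.resize(b[140:215,180:280],(400,300),interpolation=cv2.INTER_CUBIC);s2=cv2.resize(b[170:245,280:380],(400,300),interpolation=cv2.INTER_CUBIC)
cv2.imwrite("pics/c7.png",np.vstack([np.hstack([t,t2]),np.hstack([s,s2])]))
E
```

```text
clock: 14.9
ee_pos: [0.5139, 0.1714, 0.3544]
tcp_rot: [0.622, 0.783, -0.001, -0.001]
contact_force: [-0.7, -0.7, -2.0]
finger_gap: 0.18
t 14.9 grasp [0.5135 0.1713 0.1994] yaw 103.02 turn -0.0004 shift [0.0041 0.001  0.1396] gap 0.18 F [-0.67 -0.75 -1.98] M [ 0.03 -0.01 -0.09]
```

View pics/c7.png

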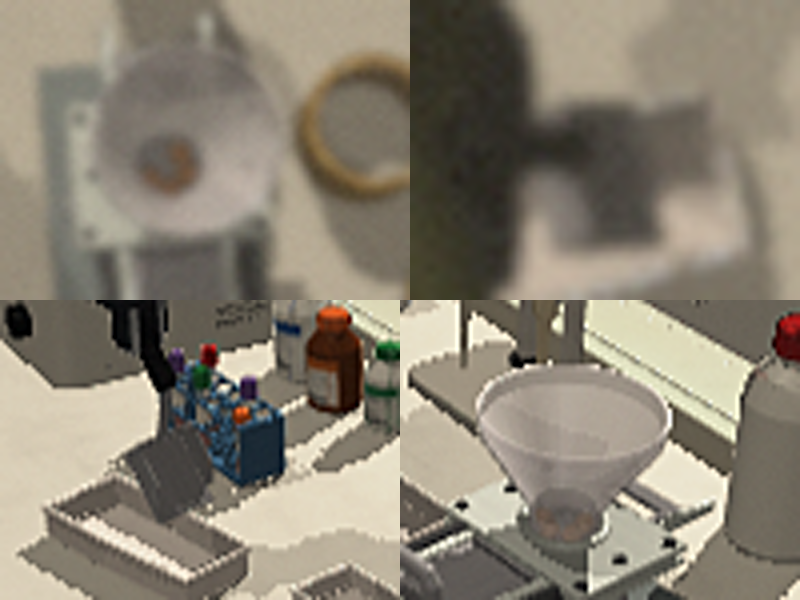

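The hopper's throat holds the four pieces at (165,165) in the top view. The scoop hangs at about 50° over the pan. I'll lower it until the lip touches.

```bash
python3 -m crank '.004 .001 .05 0 .16;0 0 .05 0 .16;0 0 .02 0 .16;0 0 0 0 .16' 20
python3 - <<'E'
from h import *
plan([.5134,.1729,.1436],103.1)
E
python3 -m crank '0 0 .01 0 .16;0 0 .01 0 .16;0 0 0 0 .16'
python3 - <<'E'
from h import *
plan([.5134,.1729,.1436],103.1)
E
```

```text
clock: 15.4
ee_pos: [0.5143, 0.1738, 0.3079]
tcp_rot: [0.622, 0.783, -0.0, -0.0]
contact_force: [-0.2, 0.4, -1.6]
finger_gap: 0.179
t 15.4 grasp [0.5142 0.1738 0.1529] yaw 103.07 turn -0.0001 shift [-0.0016 -0.0025  0.0232] gap 0.179 F [-0.19  0.39 -1.61] M [ 0.08  0.   -0.06]
clock: 15.7
ee_pos: [0.5143, 0.1739, 0.2999]
tcp_rot: [0.622, 0.783, 0.0, 0.0]
contact_force: [0.4, 0.3, -1.1]
finger_gap: 0.176
t 15.7 grasp [0.5144 0.1739 0.1449] yaw 103.08 turn -0.0001 shift [-0.0019 -0.003   0.0032] gap 0.176 F [ 0.43  0.31 -1.14] M [ 0.01  0.03 -0.01]
```

```bash
python3 -m crank '0 0 .01 0 .17;.029 0 .013 0 .17;.029 0 .013 0 .17;0 0 0 0 .17'
python3 -c '
from h import *
plan([.493,.2606,.0606],103.1)'
python3 -m crank '.0265 0 .017 0 .17;.0265 0 .017 0 .17;0 0 0 0 .17'
python3 -c '
from h import *
plan([.493,.2606,.0606],103.1);bot'
```

```text
clock: 16.1
ee_pos: [0.5092, 0.1981, 0.2869]
tcp_rot: [0.621, 0.783, 0.002, -0.0]
contact_force: [-2.9, 1.6, 9.3]
finger_gap: 0.18
t 16.1 grasp [0.5096 0.1985 0.1319] yaw 103.16 turn 0.0003 shift [ 0.1602 -0.0056  0.1785] gap 0.18 F [-2.86  1.63  9.32] M [ 0.27  0.76 -0.1 ]
clock: 16.4
ee_pos: [0.5043, 0.2187, 0.2726]
tcp_rot: [0.621, 0.784, 0.001, -0.0]
contact_force: [-1.3, 2.8, 7.1]
finger_gap: 0.176
t 16.4 grasp [0.5046 0.219  0.1176] yaw 103.17 turn 0.0004 shift [ 0.1075 -0.0048  0.1427] gap 0.176 F [-1.33  2.82  7.05] M [ 0.27  0.42 -0.06]
```

```bash
python3 -m crank '.023 0 .0215 0 .175;.023 0 .0215 0 .175;.019 0 .025 0 .175;.019 0 .025 0 .175;0 0 0 0 .175'
python3 -c '
from h import *
plan([.493,.2606,.0606],103.1)'
python3 -m crank '.01 -.001 .018 0 .175;.008 0 .018 0 .175;0 0 0 0 .175'
python3 -c '
from h import *
plan([.493,.2606,.0606],103.1)'
```

```text
clock: 16.9
ee_pos: [0.4965, 0.251, 0.2344]
tcp_rot: [0.621, 0.784, 0.001, -0.0]
contact_force: [-0.3, 3.0, 3.9]
finger_gap: 0.18
t 16.9 grasp [0.4966 0.2512 0.0794] yaw 103.17 turn 0.0004 shift [ 0.0248 -0.0034  0.047 ] gap 0.18 F [-0.35  3.03  3.86] M [0.41 0.05 0.03]
clock: 17.2
ee_pos: [0.4948, 0.2572, 0.2202]
tcp_rot: [0.622, 0.783, 0.001, -0.0]
contact_force: [-0.7, 2.8, 2.8]
finger_gap: 0.179
t 17.2 grasp [0.4949 0.2573 0.0652] yaw 103.12 turn 0.0001 shift [ 0.0091 -0.0028  0.0114] gap 0.179 F [-0.73  2.81  2.79] M [ 0.4  -0.08  0.07]
```

```bash
python3 -m crank '.005 -.001 .008 0 .175;.003 0 .005 0 .175;0 0 0 0 .175;0 0 0 0 .2;0 0 0 0 .24;0 0 0 0 .3;0 0 0 0 .4;0 0 0 0 .4'
python3 - <<'E'
from h import *
plan([.493,.2606,.0606],103.1)
E
```

```text
clock: 18.0
ee_pos: [0.4933, 0.2596, 0.2147]
tcp_rot: [0.622, 0.783, -0.0, -0.0]
contact_force: [0.0, -0.0, -0.2]
finger_gap: 0.4
t 18.0 grasp [0.4932 0.2596 0.0597] yaw 103.07 turn -0.0001 shift [ 0.0026  0.0001 -0.0023] gap 0.4 F [ 0.02 -0.03 -0.19] M [-0.05  0.01 -0.02]
```

```bash
python3 -m crank '0 0 -.03 0 .5;0 0 -.08 0 .6;0 0 -.12 0 .6;0 0 -.12 0 .6;0 0 -.12 0 .6;0 0 -.1 0 .6;0 0 -.04 0 .6;0 0 0 .024 .6;0 0 0 .025 .6;0 0 0 0 .6'
python3 - <<'E'
from h import *
plan([.4875,-.2114,.24],94.3)
a=bot.snapshot("top")[...,::-1];b=bot.snapshot("scene")[...,::-1]
s=cv2.resize(b[155:215,170:270],(600,360),interpolation=cv2.INTER_CUBIC);cv2.imwrite("pics/c8.png",s)
E
```

```text
clock: 19.0
ee_pos: [0.4932, 0.2597, 0.46]
tcp_rot: [0.68, 0.733, 0.001, 0.0]
contact_force: [-0.1, 0.8, -0.3]
finger_gap: 0.6
t 19.0 grasp [0.4934 0.2598 0.305 ] yaw 94.25 turn -0.0003 shift [-1.1736 -0.1031  0.162 ] gap 0.6 F [-0.13  0.76 -0.26] M [-0.02 -0.03 -0.  ]
```

```bash
python3 -m crank '-.06 -.009 0 0 .6;-.11 -.009 0 0 .6;-.11 -.009 0 0 .6;-.11 -.009 0 0 .6;-.11 -.009 0 0 .6;-.11 -.009 0 0 .6;-.11 -.009 0 0 .6;-.11 -.009 0 0 .6;-.11 -.009 0 0 .6;-.11 -.009 0 0 .6;-.08 -.009 0 0 .6;-.044 -.004 0 0 .6'
python3 -m crank '0 0 .05 0 .6;0 0 .07 0 .6;0 0 .04 0 .6;0 0 0 0 .6'
python3 - <<'E'
from h import *
plan([.4875,-.2114,.135],94.3)
a=bot.snapshot("top")[...,::-1];b=bot.snapshot("scene")[...,::-1]
s=cv2.resize(b[155:205,170:270],(400,200),interpolation=cv2.INTER_CUBIC)
t=cv2.resize(a[178:218,135:215],(400,200),interpolation=cv2.INTER_CUBIC)
g=cv2.resize(b[170:270,240:380],(560,400),interpolation=cv2.INTER_CUBIC);g2=cv2.resize(a[140:220,270:318],(240,400),interpolation=cv2.INTER_CUBIC)
cv2.imwrite("pics/c8.png",np.vstack([np.hstack([s,t]),np.hstack([g,g2])]))
E
```

```text
clock: 20.3
ee_pos: [0.4867, -0.2141, 0.4588]
tcp_rot: [0.681, 0.733, -0.0, 0.0]
contact_force: [0.4, -0.5, -0.1]
finger_gap: 0.598
clock: 20.7
ee_pos: [0.4862, -0.2113, 0.3925]
tcp_rot: [0.68, 0.733, -0.001, -0.002]
contact_force: [-1.2, 0.4, 1.3]
finger_gap: 0.604
t 20.7 grasp [ 0.4855 -0.211   0.2375] yaw 94.32 turn 0.0001 shift [-0.002   0.006   0.2563] gap 0.604 F [-1.24  0.39  1.25] M [0.   0.03 0.03]
```

View pics/c8.png

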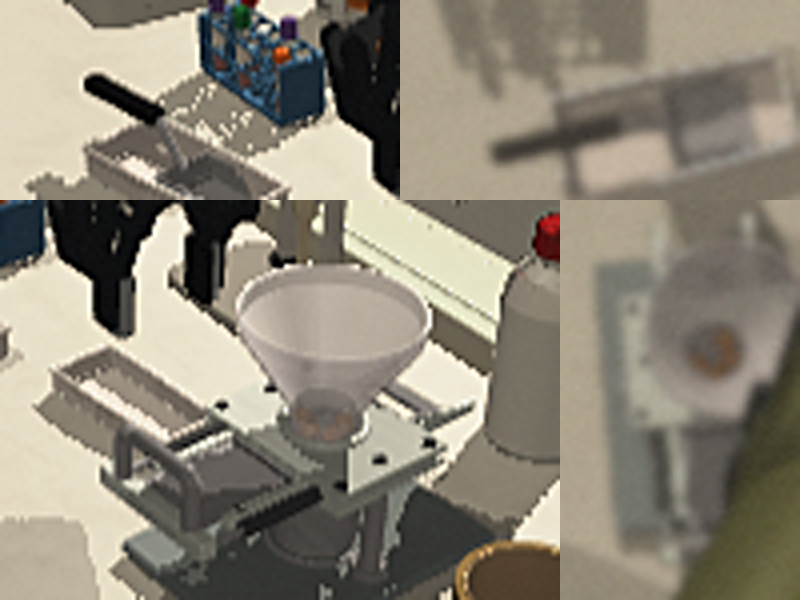

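The scoop lies flat in the pan with its handle out over the end, and the four pieces sit in the throat at (325,415). The open fingers stand above the bow. I'll go down and grip.

```bash
python3 -m crank '-.002 .005 .05 0 .6;0 0 .07 0 .6;0 0 .07 0 .6;0 0 .045 0 .6;0 0 .02 0 .6;0 0 0 0 .3;0 0 0 0 .1;0 0 0 0 0;0 0 0 0 0;0 0 0 0 0' 60
python3 - <<'E'
from h import *
for k in range(1): plan([.4875,-.2114,.135],94.3)
E
python3 -m crank '0 0 0 0 0;0 0 0 0 0'
python3 -m crank '0 .0025 0 0 0;0 0 0 0 0;0 0 0 0 0' | egrep 'ee|force|gap'
python3 -m crank '0 .0025 0 0 0;0 0 0 0 0;0 0 0 0 0'| egrep 'ee|force'
python3 -m crank '0 .0025 0 0 0;0 0 0 0 0;0 0 0 0 0'| egrep 'ee|force'
```

```text
clock: 21.8
ee_pos: [0.487, -0.2126, 0.2942]
tcp_rot: [0.681, 0.733, -0.003, -0.001]
contact_force: [-13.4, -1.6, 11.5]
finger_gap: 0.101
t 21.8 grasp [ 0.4862 -0.2129  0.1392] yaw 94.23 turn -0.0004 shift [0.0036 0.0037 0.0106] gap 0.101 F [-13.36  -1.63  11.48] M [-0.3   2.84  0.19]
clock: 22.0
ee_pos: [0.487, -0.2126, 0.2942]
tcp_rot: [0.681, 0.733, -0.003, -0.001]
contact_force: [-13.1, -1.0, 11.2]
finger_gap: 0.105
ee_pos: [0.4873, -0.2125, 0.2942]
contact_force: [-15.8, -1.5, 12.6]
finger_gap: 0.103
ee_pos: [0.4876, -0.2124, 0.2942]
contact_force: [-19.2, -1.6, 15.4]
ee_pos: [0.4879, -0.2124, 0.2941]
contact_force: [-21.8, -2.5, 18.9]
```

```bash
for i in 1 2 3 4 5; do python3 -m crank '0 -.005 0 0 0;0 0 0 0 0;0 0 0 0 0'| egrep 'ee|force'; done
```

```text
ee_pos: [0.4873, -0.2125, 0.2942]
contact_force: [-16.0, -1.9, 14.0]
ee_pos: [0.4866, -0.2126, 0.2943]
contact_force: [-10.5, -1.9, 7.9]
ee_pos: [0.486, -0.2127, 0.2943]
contact_force: [-5.5, 0.1, 7.9]
ee_pos: [0.4854, -0.2129, 0.2943]
contact_force: [0.3, -0.3, 5.6]
ee_pos: [0.4839, -0.213, 0.2943]
contact_force: [4.3, 1.7, 5.6]
```

The zero is found: the slide leaves its stop at TCP x ≈ 0.485. I'll pull 44 mm.

```bash
python3 -m crank '0 -.01 0 0 0;0 -.015 0 0 0;0 -.015 0 0 0;0 -.015 0 0 0;0 -.015 0 0 0;0 -.015 0 0 0;0 -.014 0 0 0;0 -.007 0 0 0;0 0 0 0 0;0 0 0 0 0' 80
python3 - <<'E'
from h import *
plan([.441,-.216,.139],94.3);s=bot.read_state();print(s["ee_pos"])
E
```

```text
clock: 25.4
ee_pos: [0.4423, -0.2166, 0.2944]
tcp_rot: [0.68, 0.733, 0.002, 0.003]
contact_force: [8.2, -0.9, 2.7]
finger_gap: 0.094
t 25.4 grasp [ 0.4433 -0.2168  0.1394] yaw 94.29 turn -0.0001 shift [ 0.0024 -0.0055  0.0009] gap 0.094 F [ 8.21 -0.95  2.69] M [-0.08 -1.55  0.18]
[ 0.44226047 -0.21655114  0.29435766]
```

```bash
python3 -m crank '0 -.003 0 0 0;0 -.003 0 0 0;0 0 0 0 0;0 0 0 0 0;0 0 0 0 0;0 0 0 0 0'|tail -2
python3 - <<'E'
from h import *
plan([.441,-.216,.139],94.3);s=bot.read_state();print(s["clock"],s["ee_pos"],s["joint_velocities"].round(3))
old=cv2.imread("pics/c8.png")  # scene crop before: rows 200:600, cols 0:560 at x4 of raw [170:270,240:380]
new=cv2.resize(bot.snapshot("scene")[170:270,240:380,::-1],(560,400),interpolation=cv2.INTER_CUBIC)
for n,im in(("before",old[200:600,:560]),("now",new)):
    r=im[195:235,290:355].reshape(-1,3).mean(0);c=im[330:365,270:325].reshape(-1,3).mean(0)
    print(n,"throat BGR",r.round(1),"R-B",(r[2]-r[0]).round(1),"cup R-B",(c[2]-c[0]).round(1))
# bow shift between the two pictures (edge template of the bow)
t=old[200:600,:560][225:330,110:205]
m=cv2.matchTemplate(new,t,cv2.TM_CCOEFF_NORMED);print(cv2.minMaxLoc(m)[1:4:2],"from (110,225)")
orange("scene",(170,150,430,330))
E
```

```text
contact_force: [7.7, -0.2, 3.1]
finger_gap: 0.093
t 26.0 grasp [ 0.4411 -0.217   0.1394] yaw 94.29 turn -0.0 shift [ 0.0025 -0.0001  0.001 ] gap 0.093 F [ 7.73 -0.16  3.08] M [-0.09 -1.7   0.16]
26.0 [ 0.44006455 -0.21675165  0.294382  ] [ 0.001 -0.001  0.001  0.002 -0.001  0.001]
before throat BGR [ 94.  101.9 112.3] R-B 18.2 cup R-B 5.3
now throat BGR [102.5 108.7 115.8] R-B 13.3 cup R-B 5.4
(0.5416902899742126, (13, 164)) from (110,225)
scene [(np.int32(16), array([240.1, 168.3])), (np.int32(2), array([213.5, 247. ])), (np.int32(1), array([211., 249.])), (np.int32(402), array([372.6, 265.6])), (np.int32(1), array([353., 267.])), (np.int32(6), array([353.7, 271.3])), (np.int32(4), array([352.5, 276.2])), (np.int32(1), array([356., 275.])), (np.int32(3), array([359.3, 277.7])), (np.int32(1), array([362., 277.])), (np.int32(6), array([390.3, 277.8])), (np.int32(13), array([367.1, 280.8])), (np.int32(2), array([372.5, 278. ])), (np.int32(1), array([376., 278.])), (np.int32(2), array([378. , 278.5])), (np.int32(2), array([380.5, 278. ])), (np.int32(1), array([385., 279.])), (np.int32(3), array([355. , 280.3])), (np.int32(1), array([382., 280.])), (np.int32(1), array([386., 281.])), (np.int32(1), array([388., 281.])), (np.int32(22), array([363.7, 287. ])), (np.int32(1), array([372., 282.])), (np.int32(4), array([375. , 282.5])), (np.int32(2), array([380. , 282.5])), (np.int32(5), array([387.6, 284.6])), (np.int32(1), array([390., 282.])), (np.int32(1), array([366., 284.])), (np.int32(2), array([376.5, 285.5])), (np.int32(2), array([381.5, 285.5])), (np.int32(1), array([390., 284.])), (np.int32(10), array([371.4, 287.5])), (np.int32(17), array([379.7, 290.2])), (np.int32(3), array([387., 288.])), (np.int32(1), array([369., 290.])), (np.int32(5), array([371.2, 291.2])), (np.int32(1), array([375., 292.])), (np.int32(1), array([370., 294.])), (np.int32(1), array([408., 309.]))]
```

```bash
python3 - <<'E'
from h import *
S=bot.snapshot("scene").astype(int)
e=cv2.resize(cv2.imread("pics/scene0.png"),(512,384),interpolation=cv2.INTER_AREA)[...,::-1].astype(int)
b=cv2.resize(cv2.imread("pics/c8.png")[200:600,:560],(140,100),interpolation=cv2.INTER_AREA)[...,::-1].astype(int)
rb=lambda m:m[...,0]-m[...,2]
for n,m in(("empty",e[170:270,240:380]),("before",b),("now",S[170:270,240:380])):
    print(n);print(rb(m)[46:62:2,70:94:2])
T=bot.snapshot("top").astype(int);p=cv2.imread("pics/c8.png")[200:600,560:800]
p=cv2.resize(p,(48,80),interpolation=cv2.INTER_AREA)[...,::-1].astype(int)
print("top before");print(rb(p)[22:40:2,20:40:2]);print("top now");print(rb(T)[162:180:2,290:310:2])
E
```

```text
empty
[[20 17 17 17 16 15 15 17 16 15 16 15]
 [15 18 16 14 15 12 13 15 15 17 15 17]
 [21 18 13 11 14 11 14 14 14 12 15 12]
 [17 13 13 11 11  9 10 11 14 11 14 18]
 [ 8 10 10 10 11  8 10  9 10 13 12 19]
 [ 9  9 11 14 12  9 10 11 11 12 13 19]
 [11 10 11 13 11 11 11 11 13 14 15 17]
 [16 12  9 11 11 12 10 10 10 19 14 19]]
before
[[20 20 18 18 18 16 15 18 18 17 17 15]
 [17 19 17 14 16 12 14 15 16 17 17 18]
 [21 18 12 12 14 13 14 16 15 14 16 14]
 [17 11 24 25 10  9 11 11 14 11 16 21]
 [10  9 29 30 18  9 10 27 32 16 13 21]
 [10 10 15 30 30  9 24 27 31 16 15 19]
 [11 10 11 29 26 22 32 28 15 13 15 18]
 [16 13 11 11 13 11 19 16 10 20 16 20]]
now
[[21 20 20 17 17 17 16 19 19 18 18 17]
 [14 18 17 15 14 13 15 16 17 16 16 18]
 [22 19 13 14 16 14 16 17 17 14 17 13]
 [19 14 15 11 11  9 13 12 16 12 17 21]
 [ 9 10 11 12 12 16 12  9 11 15 12 21]
 [10 11 17 14 13 14 17 13 10 11 15 19]
 [11 12 11 17 14 13 14 15 14 13 15 18]
 [17 14  9 12 11 13 12 12 11 22 16 20]]
top before
[[15 15 16 14 16 17 18 16 15 18]
 [16 15 13 16 14 15 16 16 16 19]
 [17 13 14 14 12 15 33 22 19 19]
 [16 13 13 12 11 18 46 35 17 19]
 [18 16 18 18 18 14 32 43 18 21]
 [19 16 17 31 41 22 36 45 25 20]
 [19 19 20 20 28 40 40 23 20 23]
 [18 19 20 21 21 23 24 22 20 15]
 [20 18 20 20 20 22 20 22 19 13]]
top now
[[15 16 17 16 16 19 16 14 19 15]
 [14 13 13 13 16 15 14 17 17 17]
 [12 14 13 14 16 14 13 12 16 18]
 [15 14 13 10  9 13  9 11 15 20]
 [17 15 14 11 19 13 11  9 15 20]
 [19 15 17 16 26 21 11 12 18 20]
 [19 19 16 19 16 13  8 12 18 22]
 [18 21 20 19 17 15 14 18 21 19]
 [18 18 19 19 18 21 21 22 23 22]]
```

The throat now reads like the empty hopper in both cameras, and the slide sits still at about 44 mm with about 8 N on it. I'm handing in.

```bash
python3 -m crank '0 0 0 0 0;0 0 0 0 0;0 0 0 0 0' ; python3 -c '
from rig import bot
print(bot.finish_job())'
```

```text
clock: 26.5
ee_pos: [0.4401, -0.2167, 0.2944]
tcp_rot: [0.68, 0.733, 0.002, 0.003]
contact_force: [7.8, -1.1, 2.3]
finger_gap: 0.094
the job is handed in; nothing more can be done
None
```

I scooped all four pieces of kibble from the pan and tipped them into the hopper by easing the grip until the bowl swung down. I then laid the scoop flat back in the pan, released it, and pulled the slide to the mark, where the gripper still holds it. The job was handed in at 26.5 s.

**Last checks:**
- **Slide:** travel is about 44 mm, worked out from where the slide left its stop. It is still, and the pull is about 7.8 N, near the expected 8.5 N.
- **Hopper:** the throat is empty in the pixel values from both cameras.
- **Scoop:** it was seen flat in the pan before the pull, and the tool then read no contact force.

**Not confirmed or disagreeing:**
- **Kibble in the cup:** I inferred this from the empty throat. I did not see all four pieces, because my picture views were used up.
- **Line and marks:** I did not see the line meet the marks, and a picture check of the bow's shift gave no clear answer.
- **Bow position:** the cameras put it about 2–3 mm farther out than the touch measurement. I used the touch value.
- **Cup and bystanders:** I did not measure them at the end.

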